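# Load a vial tray over the sill of an autosampler dock

## Task

Load the sample tray into the autosampler dock. First squeeze the two blue tabs of the clip-on dock cover together, take the cover off and lay it flat, tabs up, in the middle of the blue mat; then tip the tray by its yellow rear ledge so that its leading edge comes up onto the orange sill, push the tray on over the sill, never lifting all of it off the surface or tipping it steeply, until it drops down fully home behind the sill, and then slide the red lock fully across. Leave the bottles and other things around where they are.

Things in the scene. Friction and masses are not known exactly. Their poses are not given: they have to be found in the camera images.
- dock: Fixed cream dock. Origin: on the bench at the foot of the outer face of its orange sill, mid-width. x points into the dock (the way the tray is pushed), y left, z up. Sill: x 0 to 14 mm, 12 mm high; steel floor 8 mm high from x 14 to 104. Side rails 29 mm high, channel 108 mm wide (y -54 to 54); flared guides in front widen to 160 mm at x -49, also 29 mm high.
- dock_stop (a point): Middle of the foot of the stop at the end of the dock's floor (dock x 104 mm, on the floor, 8 mm above the bench), axes as the dock's. The stop is the face of the cream housing: 90 mm long along x, 150 mm wide, top 55 mm above the bench. The tray's leading edge comes up to it.
- cover_grip (a point): Midway between the cover's two upright blue tabs, 42 mm above its underside; axes as the dock's while clipped in. Cover: grey plate 76 (x) by 98 mm (y), 6 mm thick, 0.15 kg, lying on the dock floor. Tabs: 26 mm wide along x, outer faces 62 mm apart along y, from 7 to 58 mm above the underside. They spring out again when let go.
- cover_bolts (a point): Midpoint of the cover's two blue bolts, 10 mm above its underside. Each runs outward along y from the foot of a tab into a slot in a rail, 14 mm wide, 6 mm high. Squeezing the tabs along y (about 5 N each, 10 mm each, to 42 mm over their outer faces) draws the bolts out of the rails; only then does the cover lift straight up.
- tray: Grey and white tray of vials, about 0.5 kg, 100 mm wide, standing in front of the sill, aligned to within 12 mm and 0.12 rad. Origin: in the plane of its underside; x points forward to the sill, y left, z up. Its base, 17 mm high, reaches from x -25 (heel) to +60 mm (leading edge). Rack block x -60 to +60, top z 55 (caps to 63); its upright rear wall, x -60, is the face to push on.
- tray_ledge (a point): Middle of the top of the tray's yellow rear ledge: tray x -84 mm, z 23 mm. The ledge, 6 mm thick, overhangs the bench behind the rear wall from tray x -60 to -105. Pressing it down (some 3 to 6 N) tips the tray about its heel until the ledge's end touches the bench (0.21 rad; leading edge then 18 mm up). The tipped rear wall leans back about 10 mm over the ledge.
- tray_front (a point): Middle of the tray's lower leading edge (tray x +60 mm, z 0). Home: it is 99 to 104 mm past the dock's origin along the dock's x, at the floor height of 8 mm.
- tray_heel (a point): Middle of the lower rear edge (heel) of the tray's base, 85 mm behind the leading edge. As the tray passes over the sill it tips level by itself and the ledge rises to 35 mm; home, the heel has dropped 4 mm behind the sill onto the dock's floor.
- mat_top (a point): Centre of the top of the fixed blue mat, 170 by 170 mm, 4 mm thick, where the cover is to lie.
- lock (a joint): Position of the red lock slide on top of the dock's housing: 0 open, grows to 0.05 m (fully across) as it moves along the dock's -y. It stays where it is left; friction about 2 N.
- lock_top (a point): Middle of the top of the red lock's fin: 16 mm along the dock's x, 12 mm along its y, standing 34 mm above the housing's top (its top 91 mm above the bench).
- amber_bottle: Bystander: amber bottle, 46 mm across, 85 mm high, origin under its centre. Beside the dock.
- std_jar: Bystander: small amber jar, 40 mm across, 50 mm high, origin under its centre. Beside the tray.
- beaker: Bystander: glass beaker, 60 mm across, 80 mm high, origin under its centre.
- vial_carton: Bystander: cardboard carton 90 x 60 x 50 mm, origin under its centre.
- wrench: Bystander: wrench 160 mm long lying on the bench.
- solvent_bottle: Bystander: tall glass bottle, 70 mm across, 150 mm high, origin under its centre.
- cap_dish: Bystander: white dish, 80 mm across, 25 mm high, origin under its centre.
Things that resemble listed ones, but are neither listed nor needed, are in the scene too. What is shaped like the tray but black is not meant. What is shaped like the part that bears cover_grip but pink is not meant.

How it is judged:
By the outcome, as a careful person would: the job done as asked, in the order asked, and still so for the second after the job is handed in, with the robot touching nothing.
It also fails if it takes over 58 s, if anything falls off the work surface, if the arm or the gripper's body presses on something with over 40 N, if the wrist force passes 120 N, or if a joint passes its speed limit or range.

## Robot

A 6-joint arm with a two-finger parallel gripper is mounted at the origin on the work surface. World frame = base frame: x ahead of the robot, y to its left, z up, the work surface at z = 0. Lengths are in mm, angles in rad, forces in N, time in s.
With the tool pointing down it reaches from about 325 to 750 mm from the base axis. Payload 7.6 kg.
Tool frame: the origin (TCP) lies on the centre line of the jaws, within the pads' length; the fingertips stand 22 mm ahead of it and the grasp point (between the pads) lies 3 mm ahead of it (finger_overhang is the distance from the TCP to the fingertips, in mm); x points along the fingers, y is the direction in which the jaws open and shut, and the axes are right-handed (so a half turn about x gives the same grasp; the last joint's range is limited). The gripper opens to 85 mm and grips with 20 to 120 N. Pads are 22 mm wide; open, the fingers measure 114 mm over their backs; the gripper's body (76 mm by 85 mm) begins 54 mm behind the grasp point. The pads swing forward as they close: fully open they stand 13 mm farther back than shut.
Start: joints at [-1.215, 0.052, 1.401, -0, 1.689, -0.07], TCP at [216.876, -478.13, 253.323] pointing down, gripper open.
Joint ranges: [-2.9, 2.9], [-0.91, 2.17], [0.12, 2.37], [-1.06, 4.2], [0.26, 2.73], [-2.93, 2.93]. Speed limits (rad/s): [2.57, 2.57, 3.01, 3.14, 3.14, 3.14].

## Interface

Orientations are given as a unit quaternion [x, y, z, w].
In Python, from workcell import * gives the robot as it stands.
- The arm moves only by the tool jog_arm, never from a script. Its argument "motion" is one flat list of numbers, 6 for each row, row after row: the shift along the world's x, y, z as a fraction of full scale, then the turn, a rotation vector about the world's x, y, z as a fraction of full scale. In form: [dx, dy, dz, rx, ry, rz, dx, dy, dz, rx, ry, rz, ...]. A call has 1 to 5 rows; each row is the pose to reach, as a shift and turn from the pose commanded when the call began; what a row does not reach only later rows make up. Full scale, the value 1, is 0.1 m for a shift and pi/4 rad for a turn. A row lasts 1/10 s, in which the tool goes at most 50 mm and 8.59 degrees, less where a joint would pass 70% of its speed; a pose out of reach is approached as far as the arm can. A call with a number of a shift or a turn outside -1 to 1 is refused whole. A call with a gripper value outside its range is refused whole. "grip" is the opening, from 0 (shut) to 1 (fully open), set as the call begins (left out, the last holds). The fingers move at their own pace and stop on an object; "newtons" is the grip in N (left out, the last holds). Time passes only in rows, so rows that repeat a pose let the fingers close. It gives the time, the measured TCP pose, the force and the opening at its end, in the units of the state.
- state(): the state, without advancing time (a new reading comes with each control period).
- capture(name): name is "scene" or "top"; returns a dict with "pixels" (420x560x3 uint8, red, green, blue), "range_z" (420x560 float32, mm along the optical axis (not along the pixel's ray), 0 where there is no reading), "camera_matrix" (3x3 intrinsics, pixels), "eye" and "rotation" of the camera in the world. Camera axes: x right, y up, looking along -z (the intrinsics and any distortion apply to the point x, -y, -z); pixel columns grow to the right and rows downward; lengths in mm; the calibration is good to about 2 mm. A picture is of the moment at which its call begins.
- sign_off(): hands the job in, once; it reports no verdict.
Trained networks look in a picture, given as the dict that the camera call returned (one of the last four; its "shot" number tells which), for a name from the list of things; names that differ only in an ending like _2 or _b are one class to them, and where a whole thing is asked for, a point or a joint stands for the part that bears it (a point fixed in the world has none). Each returns a list of dicts, best first, with "p" (0 to 1); they miss things now and then, are a little off and sometimes report something else, mostly with a low value. They report only what shows in the picture. A call takes as long as a camera call. They do not tell look-alikes from the thing itself.
- cut_out(picture, thing): "pixels" (420x560 bool, what is visible of it) and "position" ([column, row] in pixels, amid what is visible of it).
- tip_of(picture, thing): "position" ([column, row] in pixels: a listed point, or the origin of a listed thing).
The state is a dict: "time": time; "joint_positions": joint angles; "joint_vel": joint speeds; "effort": joint torques, N m; "tcp_pos": TCP position; "tool_rot": TCP orientation; "force": force on the tool from outside, world axes, zero at the start; "wrist_torque": the same for the moment, N m; "finger_gap": finger opening in mm.
Only numpy, scipy, OpenCV 4.12 (cv2) and the standard library are available. Lean on these libraries where they do the work, as an engineer would, in place of code of your own. Each camera call takes 0.05 s, during which the arm holds its last target. There are 200 camera calls.

## Working session

There is one attempt and no reset: what is moved stays moved. The work goes in short steps, Python scripts to look and compute and a tool call to move; the robot and the scene stay as the last step left them, time stands still between calls to the robot, and variables do not carry over. Pictures are saved under pics/ and viewed, about 8 in all and at most 12, crops included, and the job is handed in when it is done.

Besides the shell and the picture viewer there is one more tool, called after "Request:" as name(argument=value, ...) on one line, values as JSON. jog_arm: Moves the arm, as the interface text tells. Shift numbers are shares of 0.1 m and turn numbers shares of pi/4 rad, none past 1 either way. Its arguments: {"type":"object","properties":{"motion":{"type":"array"},"grip":{"type":"number"},"newtons":{"type":"number"}},"required":["motion"]}

```bash
mkdir -p pics; ls
cat > h.py <<'E'
from workcell import *
import numpy as np, cv2
def world(p,uv,z=None):
    """pixel -> world; by depth, or on the plane of height z"""
    K=np.array(p["camera_matrix"]);R=np.array(p["rotation"]);e=np.array(p["eye"])
    u,v=uv; d=np.array([(u-K[0,2])/K[0,0],-(v-K[1,2])/K[1,1],-1.])
    if z is None:
        r=p["range_z"][int(round(v)),int(round(u))]; return e+R@d*r
    w=R@d; return e+w*(z-e[2])/w[2]
def cloud(p):
    K=np.array(p["camera_matrix"]);R=np.array(p["rotation"]);e=np.array(p["eye"])
    v,u=np.mgrid[:420,:560]; r=p["range_z"]
    d=np.stack([(u-K[0,2])/K[0,0]*r,-(v-K[1,2])/K[1,1]*r,-r],-1)
    return d@R.T+e
def save(p,n,box=None,s=1):
    im=p["pixels"][:,:,::-1]
    if box: a,b,c,d=box; im=im[b:d,a:c]
    cv2.imwrite("pics/"+n,cv2.resize(im,None,fx=s,fy=s,interpolation=cv2.INTER_CUBIC))
E
python3 - <<'E'
from h import *
np.set_printoptions(precision=1,suppress=True)
P={}
for n in("scene","top"):
    p=capture(n);P[n]=p;print(n,p["eye"],p.get("shot"),[k for k in p])
    for t in["dock","dock_stop","cover_grip","cover_bolts","tray","tray_ledge","tray_front","mat_top","lock_top","amber_bottle","std_jar","wrench"]:
        print(t,[(round(float(d["p"]),2),np.array(d["position"])) for d in tip_of(p,t)][:3])
cv2.imwrite("pics/a.png",np.vstack([P[n]["pixels"][:,:,::-1] for n in P])); 
cv2.imwrite("pics/a.png",cv2.resize(np.hstack([P[n]["pixels"][:,:,::-1] for n in P]),(800,300)))
save(P["scene"],"s.png",s=1.4);save(P["top"],"t.png",s=1.4)
print(state()["time"],state()["tool_rot"])
E
```

```text
pics
scene [1104.5  584.6  817.6] 1 ['pixels', 'range_z', 'camera_matrix', 'eye', 'rotation', 'shot']
dock [(0.93, array([297.6, 241. ]))]
dock_stop [(0.72, array([333.7, 254.2]))]
cover_grip [(0.58, array([317.3, 233.6])), (0.57, array([379.1, 211.4])), (0.32, array([318.8, 240.3]))]
cover_bolts [(0.91, array([377.5, 221.3])), (0.84, array([314.1, 241.5]))]
tray [(0.92, array([176.1, 284.9])), (0.88, array([257.3, 222.1]))]
tray_ledge [(0.79, array([235.4, 205. ])), (0.67, array([190.5, 253.3])), (0.2, array([356.6, 232.7]))]
tray_front [(0.94, array([162.9, 306. ])), (0.71, array([273.9, 231.5])), (0.2, array([153.9, 215.7]))]
mat_top [(0.73, array([196.8, 170.5]))]
lock_top [(0.44, array([357.4, 237.2]))]
amber_bottle [(0.96, array([284.3, 276.2])), (0.39, array([333. , 252.5]))]
std_jar [(0.49, array([231.1, 250.7]))]
wrench [(0.69, array([426.8, 277.8]))]
top [ 319.6   41.  1300.3] 2 ['pixels', 'range_z', 'camera_matrix', 'eye', 'rotation', 'shot']
dock [(0.74, array([256.4, 234.3]))]
dock_stop [(0.68, array([227.9, 238.4]))]
cover_grip [(0.88, array([239., 233.])), (0.8, array([214.7, 308. ])), (0.73, array([241.6, 191.9]))]
cover_bolts [(0.97, array([212.6, 309.3])), (0.88, array([240. , 236.2])), (0.57, array([335., 219.]))]
tray [(0.96, array([300.2, 124.2])), (0.77, array([304.3, 223. ]))]
tray_ledge [(0.68, array([334.5, 220.7]))]
tray_front [(0.82, array([286.4, 224.4])), (0.66, array([292.2, 110.5]))]
mat_top [(0.71, array([416.8, 230.8])), (0.65, array([303.7, 224. ]))]
lock_top [(0.64, array([203.7, 243.9])), (0.48, array([166. , 314.8]))]
amber_bottle [(0.57, array([243. , 190.7]))]
std_jar [(0.69, array([147.1, 282.1])), (0.44, array([300.5, 182.5]))]
wrench [(0.7, array([240.9, 239.6])), (0.59, array([144.3, 281. ]))]
1.3 [-0.7 -0.1  0.7 -0.1]
```

View pics/s.png

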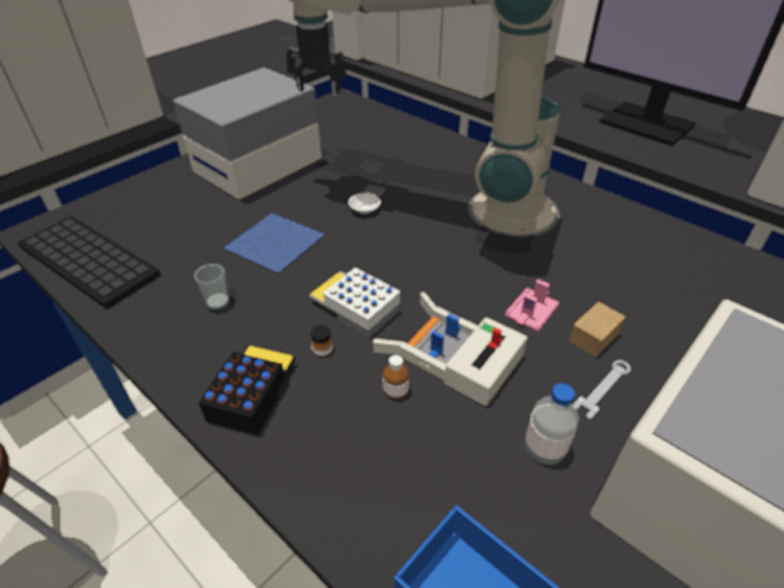

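View pics/t.png

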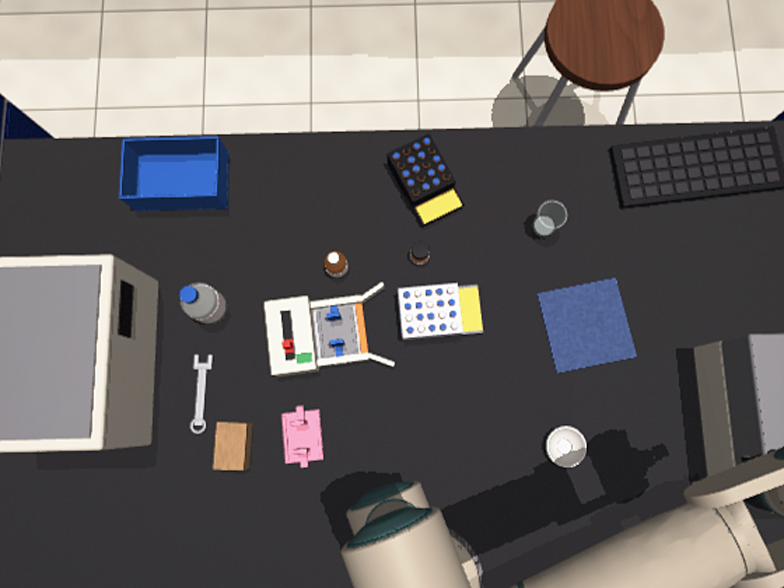

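The wanted things, in original top-view pixels:
- **Cover:** the grey one with blue tabs at (240,235). The pink one at (215,309) is a look-alike.
- **Tray:** the white and grey one at (304,223). The black one at (300,124) is a look-alike.
- **Mat:** the blue one at (418,232). The blue bin at (125,125) could be mistaken for it.
- **Lock:** red, at (206,247).

Next I'll measure from both views.

Run:
```python
from h import *
np.set_printoptions(precision=1,suppress=True)
def rect(m,C,name):
    pts=C[m]; pts=pts[np.isfinite(pts).all(1)]
    r=cv2.minAreaRect(pts[:,:2].astype(np.float32))
    print(name,len(pts),"c",np.array(r[0]),"sz",np.array(r[1]),"ang",round(r[2],1),"z med/max",np.median(pts[:,2]).round(1),np.percentile(pts[:,2],97).round(1),"mean",pts.mean(0))
P={}
for n in("scene","top"):
    p=capture(n);P[n]=p;C=cloud(p);h=cv2.cvtColor(p["pixels"],cv2.COLOR_RGB2HSV).astype(int);H,S,V=h[...,0],h[...,1],h[...,2]
    ok=p["range_z"]>0
    def near(x,y,r): return (np.hypot(C[...,0]-x,C[...,1]-y)<r)&ok
    c0=world(p,(240,236) if n=="top" else (320,240)); print(n,"cover~",c0)
    D=near(c0[0],c0[1],130)
    rect(D&(H>5)&(H<17)&(S>150)&(V>120)&(C[...,2]<25)&(C[...,2]>4),C,"orange")
    b=D&(H>100)&(H<125)&(S>130)&(V>60)&(C[...,2]>12)&near(c0[0],c0[1],70)
    k,l,st,ce=cv2.connectedComponentsWithStats(b.astype(np.uint8))
    for i in range(1,k):
        if st[i,4]>15: rect(l==i,C,"tab%d"%i)
    rect(D&((H<5)|(H>175))&(S>170)&(V>80)&(C[...,2]>60),C,"redfin")
    rect(D&(S<60)&(V>120)&(C[...,2]>45)&(C[...,2]<62),C,"housing")
    t0=world(p,(304,223) if n=="top" else (259,213)); print("tray~",t0)
    T=near(t0[0],t0[1],110)
    rect(T&(H>22)&(H<33)&(S>130)&(C[...,2]>10)&(C[...,2]<40),C,"ledge")
    rect(T&(C[...,2]>48)&(C[...,2]<70)&(C[...,1]<c0[1]-60),C,"traytop")
    m0=world(p,(418,232) if n=="top" else (196,173));print("mat~",m0)
    rect(near(m0[0],m0[1],130)&(H>100)&(H<125)&(S>90)&(V>60),C,"mat")
save(P["top"],"c1.png",(180,170,350,280),4.6)
```

```text
Traceback (most recent call last):
  File "h.py", line 14, in cloud
    return d@R.T+e
           ~^~~~
ValueError: matmul: Input operand 1 has a mismatch in its core dimension 0, with gufunc signature (n?,k),(k,m?)->(n?,m?) (size 4 is different from 3)
```

```bash
sed -i 's/R=np.array(p\["rotation"\])/R=Rot.from_quat(p["rotation"]).as_matrix()/; s/^import numpy.*/&\nfrom scipy.spatial.transform import Rotation as Rot/' h.py
cat > m.py <<'E'
from h import *
np.set_printoptions(precision=1,suppress=True)
def rect(m,C,name):
    pts=C[m]
    if len(pts)<4: print(name,len(pts));return
    r=cv2.minAreaRect(pts[:,:2].astype(np.float32))
    print(name,len(pts),"c",np.array(r[0]),"sz",np.array(r[1]),"ang",round(r[2],1),"z med/max",np.median(pts[:,2]).round(1),np.percentile(pts[:,2],97).round(1),"mean",pts.mean(0))
P={}
for n in("scene","top"):
    p=capture(n);P[n]=p;C=cloud(p);h=cv2.cvtColor(p["pixels"],cv2.COLOR_RGB2HSV).astype(int);H,S,V=h[...,0],h[...,1],h[...,2]
    ok=p["range_z"]>0
    def near(x,y,r): return (np.hypot(C[...,0]-x,C[...,1]-y)<r)&ok
    c0=world(p,(240,236) if n=="top" else (320,240)); print(n,"cover~",c0)
    D=near(c0[0],c0[1],130)
    rect(D&(H>5)&(H<17)&(S>150)&(V>120)&(C[...,2]<25)&(C[...,2]>4),C,"orange")
    b=D&(H>100)&(H<125)&(S>130)&(V>60)&(C[...,2]>12)&near(c0[0],c0[1],70)
    k,l,st,ce=cv2.connectedComponentsWithStats(b.astype(np.uint8))
    for i in range(1,k):
        if st[i,4]>15: rect(l==i,C,"tab%d"%i); rect((l==i)&(C[...,2]>58),C," tabtop")
    rect(D&((H<5)|(H>175))&(S>170)&(V>80)&(C[...,2]>60),C,"redfin")
    rect(D&(S<60)&(V>120)&(C[...,2]>45)&(C[...,2]<62),C,"housing")
    t0=world(p,(304,223) if n=="top" else (259,213)); print("tray~",t0)
    T=near(t0[0],t0[1],110)
    rect(T&(H>22)&(H<33)&(S>130)&(C[...,2]>10)&(C[...,2]<40),C,"ledge")
    rect(T&(C[...,2]>48)&(C[...,2]<70)&(C[...,1]<c0[1]-60),C,"traytop")
    m0=world(p,(418,232) if n=="top" else (196,173));print("mat~",m0)
    rect(near(m0[0],m0[1],130)&(H>100)&(H<125)&(S>90)&(V>60),C,"mat")
E
cat > m1.py <<'E'
exec(open('m.py').read())
save(P["top"],"c1.png",(180,170,350,280),4.6)
E
python3 m1.py; python3 -c "
from workcell import *;s=state();print(s['time'],s['tcp_pos'],s['tool_rot'],s['force'])"
```

```text
scene cover~ [477.1 159.1  14.3]
orange 114 c [496.3 111.5] sz [93.2 13.7] ang 6.8 z med/max 11.5 14.2 mean [496.7 111.6  11.5]
tab1 107 c [462.7 160.5] sz [32.9 21.7] ang 13.2 z med/max 44.2 66.5 mean [474.  163.9  44.5]
 tabtop 27 c [474.8 163.1] sz [19.2  7.6] ang 88.5 z med/max 64.2 67.0 mean [475.2 163.8  63.7]
tab2 118 c [530.1 168.2] sz [18.9 20.4] ang 60.8 z med/max 43.1 66.9 mean [530.  170.1  42.8]
 tabtop 32 c [527.2 169.2] sz [10.6 21.2] ang 10.8 z med/max 64.2 67.6 mean [528.  169.4  63.6]
redfin 55 c [470.8 257.3] sz [17.5 11.6] ang 1.9 z med/max 75.9 91.9 mean [470.9 258.4  75.9]
housing 944 c [512.6 173.3] sz [153.2 255.7] ang 19.2 z med/max 54.5 57.5 mean [495.  244.2  54.4]
tray~ [545.7  -7.3  60.3]
ledge 14 c [ 568.1 -111.1] sz [33.7 11. ] ang 37.1 z med/max 23.0 26.1 mean [ 572.1 -107.6   23.3]
traytop 1105 c [568.  -24.4] sz [177.8 123.9] ang 4.1 z med/max 55.6 64.2 mean [539.9 -22.5  56.6]
mat~ [ 505.8 -347.2    5. ]
mat 1578 c [ 497.7 -355.3] sz [181.5 176.4] ang 9.5 z med/max 3.7 6.9 mean [ 504.2 -350.9    3.7]
top cover~ [502.2 164.6  11.9]
orange 167 c [509.
[... 435 characters left out ...]
[472.3 160.3  64.8]
redfin 39 c [466.6 253.4] sz [23.  14.3] ang 3.2 z med/max 87.9 93.3 mean [465.4 252.1  81.9]
housing 1153 c [523.6 234.4] sz [112.7 223. ] ang 75.0 z med/max 53.8 58.2 mean [493.2 247.   53.7]
tray~ [528.6 -19.4  52.7]
ledge 339 c [ 539.8 -110.6] sz [86.8 35.6] ang 4.5 z med/max 22.4 27.1 mean [ 538.5 -109.4   22.5]
traytop 1501 c [532.  -28.3] sz [100.9 120.2] ang 3.8 z med/max 55.0 64.6 mean [531.1 -27.9  55.9]
mat~ [ 502.1 -353.4    0. ]
mat 3398 c [ 503.7 -354.7] sz [171.8 172.6] ang 9.9 z med/max 2.8 7.9 mean [ 502.  -353.8    2.8]
1.45 [ 216.88318718 -478.11921981  253.32525332] [ 0.69114093  0.14938786 -0.69113958  0.14944422] [-1.00889212  0.68899895 -0.00587574]
```

View pics/c1.png

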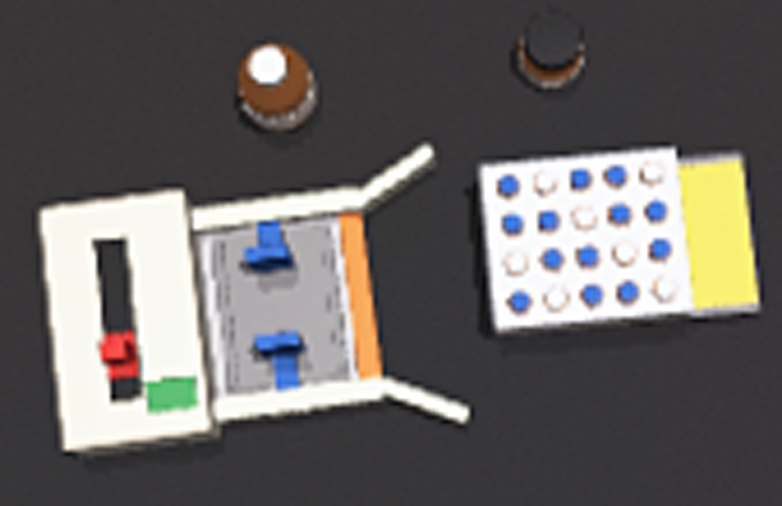

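Everything matches the description: tabs at (472,160) and (527,167), tray white with the yellow ledge facing away from the dock. In the crop the tabs are at about (270,250) and (280,345), the orange sill at (360,295) and the red fin at (118,355). I'll move above the cover now.

Request:
jog_arm(motion=[0.135,0.306,0,0,0,0.076,0.27,0.612,0,0,0,0.152,0.405,0.919,0,0,0,0.229], grip=1, newtons=25)

```text
time: 1.75
tcp_pos: [257.6, -385.2, 253.2]
tool_rot: [0.675, 0.211, -0.675, 0.211]
force: [0.6, -0.3, 0.6]
finger_gap: 85.5
```

Request:
jog_arm(motion=[0.135,0.306,-0.05,0,0,0.076,0.27,0.612,-0.1,0,0,0.152,0.405,0.919,-0.147,0,0,0.229])

```text
time: 2.05
tcp_pos: [298.2, -293.1, 238.5]
tool_rot: [0.653, 0.271, -0.653, 0.272]
force: [0.3, -0.4, 0.7]
finger_gap: 85.3
```

Request:
jog_arm(motion=[0.135,0.306,-0.05,0,0,0.076,0.27,0.612,-0.1,0,0,0.152,0.405,0.919,-0.147,0,0,0.229])

```text
time: 2.35
tcp_pos: [338.7, -201.2, 223.9]
tool_rot: [0.626, 0.329, -0.626, 0.329]
force: [-0.1, -0.1, 0.5]
finger_gap: 85.3
```

Request:
jog_arm(motion=[0.135,0.306,-0.05,0,0,0.076,0.27,0.612,-0.1,0,0,0.152,0.405,0.919,-0.147,0,0,0.229])

```text
time: 2.65
tcp_pos: [379.2, -109.2, 209.2]
tool_rot: [0.594, 0.384, -0.594, 0.384]
force: [0.3, -0.0, 0.4]
finger_gap: 85.4
```

Request:
jog_arm(motion=[0.135,0.306,-0.05,0,0,0.076,0.27,0.612,-0.1,0,0,0.152,0.405,0.919,-0.147,0,0,0.229])

```text
time: 2.95
tcp_pos: [419.8, -17.2, 194.5]
tool_rot: [0.557, 0.435, -0.557, 0.436]
force: [1.2, -0.5, -0.3]
finger_gap: 85.2
```

Request:
jog_arm(motion=[0.135,0.306,-0.05,0,0,0.076,0.27,0.612,-0.1,0,0,0.152,0.405,0.919,-0.147,0,0,0.229])

```text
time: 3.25
tcp_pos: [460.3, 74.7, 179.7]
tool_rot: [0.516, 0.484, -0.515, 0.484]
force: [0.6, -0.4, 0.4]
finger_gap: 85.3
```

Request:
jog_arm(motion=[0.135,0.306,-0.05,0,0,0.076,0.27,0.612,-0.1,0,0,0.152,0.405,0.919,-0.147,0,0,0.229])

```text
time: 3.55
tcp_pos: [500.8, 166.6, 164.9]
tool_rot: [0.47, 0.528, -0.47, 0.528]
force: [0.5, -0.6, 0.3]
finger_gap: 85.5
```

Request:
jog_arm(motion=[0,-0.015,-0.3,0,0,0,0,-0.015,-0.6,0,0,0,0,-0.015,-0.8,0,0,0,0,-0.015,-0.95,0,0,0])

```text
time: 3.95
tcp_pos: [499.8, 163.6, 68.4]
tool_rot: [0.47, 0.528, -0.471, 0.527]
force: [-0.3, -0.7, -0.8]
finger_gap: 85.2
```

Request:
jog_arm(motion=[0,0,-0.07,0,0,0,0,0,-0.14,0,0,0,0,0,-0.14,0,0,0])

```text
time: 4.25
tcp_pos: [500.4, 163.6, 56.0]
tool_rot: [0.471, 0.528, -0.471, 0.528]
force: [0.2, 0.2, -1.2]
finger_gap: 85.3
```

Request:
jog_arm(motion=[0,0,0,0,0,0,0,0,0,0,0,0,0,0,0,0,0,0,0,0,0,0,0,0,0,0,0,0,0,0], grip=0.3, newtons=30)

```text
time: 4.75
tcp_pos: [501.2, 163.9, 58.2]
tool_rot: [0.471, 0.527, -0.47, 0.528]
force: [-3.7, -0.7, 9.3]
finger_gap: 38.9
```

Request:
jog_arm(motion=[0,0,0,0,0,0,0,0,0,0,0,0,0,0,0,0,0,0,0,0,0,0,0,0,0,0,0,0,0,0])

```text
time: 5.25
tcp_pos: [501.2, 163.9, 58.2]
tool_rot: [0.471, 0.527, -0.47, 0.528]
force: [-3.3, -0.8, 10.2]
finger_gap: 38.8
```

Request:
jog_arm(motion=[0,0,0.04,0,0,0,0,0,0.08,0,0,0,0,0,0.12,0,0,0,0,0,0.16,0,0,0])

```text
time: 5.65
tcp_pos: [500.3, 163.7, 72.3]
tool_rot: [0.471, 0.528, -0.471, 0.528]
force: [0.6, 0.5, -1.6]
finger_gap: 38.6
```

Request:
jog_arm(motion=[0,0,0.1,0,0,0,0,0,0.2,0,0,0,0,0,0.4,0,0,0,0,0,0.6,0,0,0])

```text
time: 6.05
tcp_pos: [500.3, 163.6, 133.4]
tool_rot: [0.471, 0.528, -0.471, 0.528]
force: [-0.3, -0.4, -1.2]
finger_gap: 39.1
```

Run:
```python
from h import *
p=capture("scene"); save(p,"g.png",(220,130,420,300),4)
print(state()["force"],state()["finger_gap"])
```

```text
[1.22403305 0.80067829 2.047135  ] 38.70630344718027
```

View pics/g.png

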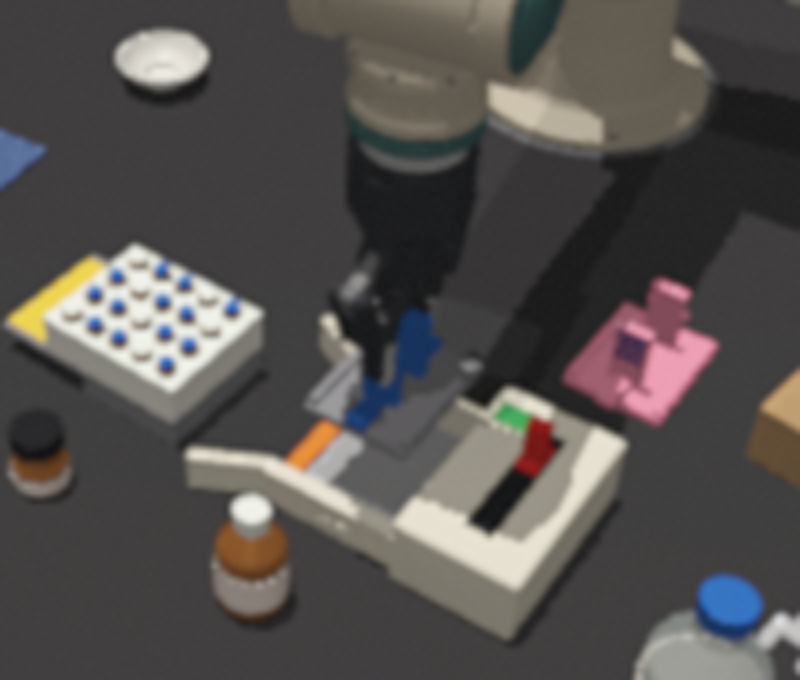

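The cover is out and held with its bolts drawn in. I'll carry it to the mat at (502,-354).

Request:
jog_arm(motion=[0,-0.2,0.2,0,0,0,0,-0.5,0.3,0,0,0,0,-0.86,0.3,0,0,0])

```text
time: 6.4
tcp_pos: [501.2, 77.4, 164.3]
tool_rot: [0.471, 0.527, -0.469, 0.529]
force: [0.7, -0.9, -1.1]
finger_gap: 38.4
```

Request:
jog_arm(motion=[0,-0.3,0,0,0,0,0,-0.6,0,0,0,0,0,-0.9,0,0,0,0])

```text
time: 6.7
tcp_pos: [500.3, -13.6, 162.4]
tool_rot: [0.471, 0.527, -0.471, 0.528]
force: [1.1, -0.1, -1.1]
finger_gap: 39.0
```

Request:
jog_arm(motion=[0,-0.3,0,0,0,0,0,-0.6,0,0,0,0,0,-0.9,0,0,0,0])

```text
time: 7.0
tcp_pos: [500.3, -103.6, 162.3]
tool_rot: [0.471, 0.527, -0.471, 0.528]
force: [1.3, -0.6, -1.5]
finger_gap: 38.9
```

Request:
jog_arm(motion=[0,-0.3,0,0,0,0,0,-0.6,0,0,0,0,0,-0.9,0,0,0,0])

```text
time: 7.3
tcp_pos: [500.3, -193.6, 162.3]
tool_rot: [0.471, 0.527, -0.471, 0.528]
force: [0.1, -0.1, -1.8]
finger_gap: 38.7
```

Request:
jog_arm(motion=[0.01,-0.3,-0.1,0,0,0,0.02,-0.6,-0.3,0,0,0,0.02,-0.86,-0.5,0,0,0])

```text
time: 7.6
tcp_pos: [502.5, -280.0, 112.0]
tool_rot: [0.471, 0.527, -0.471, 0.528]
force: [-0.1, 0.5, -1.7]
finger_gap: 38.7
```

Request:
jog_arm(motion=[0,-0.3,-0.2,0,0,0,0,-0.6,-0.35,0,0,0,0,-0.76,-0.47,0,0,0,0,-0.76,-0.47,0,0,0])

```text
time: 8.0
tcp_pos: [501.0, -355.6, 62.8]
tool_rot: [0.471, 0.528, -0.472, 0.526]
force: [0.4, 0.7, -2.0]
finger_gap: 38.7
```

Request:
jog_arm(motion=[0,0,-0.03,0,0,0,0,0,-0.06,0,0,0,0,0,-0.075,0,0,0,0,0,-0.075,0,0,0])

```text
time: 8.4
tcp_pos: [502.6, -353.7, 57.9]
tool_rot: [0.47, 0.528, -0.47, 0.528]
force: [-0.2, -0.6, -0.5]
finger_gap: 38.9
```

Request:
jog_arm(motion=[0,0,-0.01,0,0,0,0,0,-0.02,0,0,0,0,0,-0.02,0,0,0])

```text
time: 8.7
tcp_pos: [502.3, -354.2, 55.5]
tool_rot: [0.471, 0.528, -0.471, 0.528]
force: [-0.4, -0.6, -1.9]
finger_gap: 39.2
```

Request:
jog_arm(motion=[0,0,-0.01,0,0,0,0,0,-0.02,0,0,0,0,0,-0.02,0,0,0])

```text
time: 9.0
tcp_pos: [502.5, -354.5, 54.4]
tool_rot: [0.471, 0.527, -0.471, 0.528]
force: [-2.4, 1.1, 4.0]
finger_gap: 38.9
```

Request:
jog_arm(motion=[0,0,-0.01,0,0,0,0,0,-0.01,0,0,0])

```text
time: 9.2
tcp_pos: [502.6, -354.6, 54.3]
tool_rot: [0.471, 0.527, -0.471, 0.528]
force: [-5.0, 3.4, 9.6]
finger_gap: 39.0
```

Contact made. I'll release, lift off and move towards the ledge, then look again.

Request:
jog_arm(motion=[0,0,0,0,0,0,0,0,0.01,0,0,0,0,0,0.02,0,0,0,0,0,0.02,0,0,0,0,0,0.02,0,0,0], grip=1)

```text
time: 9.7
tcp_pos: [502.4, -354.4, 54.6]
tool_rot: [0.471, 0.528, -0.471, 0.528]
force: [-0.1, 0.4, 0.4]
finger_gap: 85.5
```

Request:
jog_arm(motion=[0,0,0.1,0,0,0,0,0,0.3,0,0,0,0,0,0.6,0,0,0,0,0,0.9,0,0,0])

```text
time: 10.1
tcp_pos: [502.2, -354.2, 146.2]
tool_rot: [0.471, 0.528, -0.471, 0.528]
force: [0.4, -0.2, 0.4]
finger_gap: 85.5
```

Request:
jog_arm(motion=[0.05,0.3,0,0,0,0,0.1,0.6,0,0,0,0,0.15,0.9,0,0,0,0], grip=0.47)

```text
time: 10.4
tcp_pos: [517.6, -263.5, 145.8]
tool_rot: [0.471, 0.527, -0.471, 0.528]
force: [0.1, 0.6, 0.3]
finger_gap: 43.9
```

Run:
```python
exec(open('m.py').read())
p=P["scene"];save(p,"m2.png",(90,110,300,270),3.7)
# tray side edges / heading from the top view
C=cloud(P["top"]);ok=(C[...,2]>50)&(C[...,2]<58)&(np.hypot(C[...,0]-532,C[...,1]+28)<90)
for y in(-70,-50,-30,-10,10,25):
    r=C[ok&(abs(C[...,1]-y)<4)][:,0]; print(y,r.min().round(1),r.max().round(1),((r.min()+r.max())/2).round(1))
# rail tops
r=(C[...,2]>24)&(C[...,2]<34)&(C[...,1]>115)&(C[...,1]<200)&(abs(C[...,0]-500)<75)
for y in(120,140,160,180,195):
    q=C[r&(abs(C[...,1]-y)<5)][:,0]; a=q[q<500];b=q[q>500]; print("rail",y,a.min(),a.max(),b.min(),b.max(),(a.mean()+b.mean())/2)
q=C[(abs(C[...,2]-30)<30)&(np.hypot(C[...,0]-620,C[...,1]+20)<45)&(C[...,2]>15)];print("jar",q.min(0),q.max(0))
print(state()["time"])
```

```text
scene cover~ [471.8 155.6   7.6]
orange 109 c [496.4 111.5] sz [90.3 15. ] ang 5.9 z med/max 11.6 14.5 mean [497.2 111.4  11.5]
redfin 51 c [468.3 259.3] sz [11.8 14.2] ang 52.2 z med/max 77.1 92.2 mean [470.3 258.6  77.3]
housing 872 c [511.7 168.1] sz [149.9 259.1] ang 17.6 z med/max 54.5 57.4 mean [492.6 237.8  54.4]
tray~ [548.5  -4.4  64. ]
ledge 10 c [ 575.8 -105.5] sz [19.7  8.8] ang 47.6 z med/max 23.2 25.1 mean [ 574.1 -105.4   22.9]
traytop 1116 c [570.2 -25.7] sz [178.7 124.1] ang 3.1 z med/max 55.5 64.0 mean [540.3 -22.2  56.4]
mat~ [ 507.3 -344.9    7. ]
mat 1174 c [ 496.3 -351.7] sz [181.9 184.4] ang 10.1 z med/max 4.1 54.9 mean [ 511.5 -340.7    9.3]
top cover~ [501.8 164.3  14.7]
orange 165 c [509.1 113.1] sz [103.5  13.7] ang 6.6 z med/max 10.7 15.6 mean [509.3 113.   10.9]
redfin 36 c [467.  253.4] sz [14.5 14.2] ang 9.9 z med/max 88.4 93.3 mean [466.3 252.   83.5]
housing 1152 c [524.2 234.6] sz [112.4 224.2] ang 75.3 z med/max 53.8 58.6 mean [493.1 246.9  53.8]
tray~ [527.7 -19.2  57.6]
ledge 298 c [ 539.4 -110.1] sz [86.1 35.6] ang 2.2 z med/max 22.4 27.2 mean [ 
[... 225 characters left out ...]
 467.7 -400.8   13.2]
-70 485.0 584.6 534.8
-50 485.1 582.7 533.9
-30 482.3 582.4 532.4
-10 480.9 580.6 530.8
10 480.7 578.2 529.5
25 478.5 578.3 528.4
rail 120 438.58886385202004 450.25906321356786 559.7438014485136 571.5357426904457 504.605990146212
rail 140 436.66327902323883 447.9137216358964 557.0290542782725 568.4636890911408 501.5729442862985
rail 160 434.0176402780372 445.5741375702663 554.382311932704 566.8368578091827 500.6023128383505
rail 180 431.55689255507565 443.40279943708236 552.5937138210577 564.4650455705773 498.50066792296246
rail 195 432.4225506332027 440.9932316647711 552.6065153754179 561.9891635512354 497.13236821622974
jar [576.  -44.   15.2] [664.7   7.1  59.6]
10.5
```

View pics/m2.png

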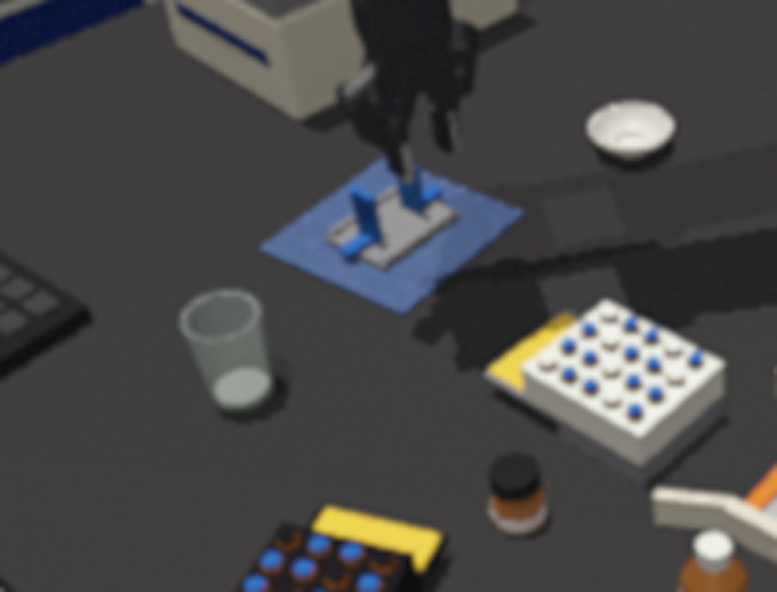

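The cover lies flat and centred on the mat, tabs up, at crop pixel (390,220). The tray sits about 10 mm to the +x side of the dock axis and 2.8° off. I'll first push it flat towards the sill on its rear wall with two spread fingers, correcting its yaw on the way.

Request:
jog_arm(motion=[0.07,0.35,0,0,0,0.03,0.14,0.7,0,0,0,0.06,0.205,1.0,0,0,0,0.089])

```text
time: 10.8
tcp_pos: [538.1, -163.5, 145.4]
tool_rot: [0.452, 0.544, -0.452, 0.544]
force: [0.1, -0.1, -0.4]
finger_gap: 40.0
```

Request:
jog_arm(motion=[0,0.1,-0.35,0,0,0,0,0.2,-0.6,0,0,0,0,0.3,-0.83,0,0,0,0,0.3,-0.83,0,0,0])

```text
time: 11.2
tcp_pos: [536.1, -133.3, 58.7]
tool_rot: [0.451, 0.546, -0.452, 0.542]
force: [-0.2, -0.5, 0.1]
finger_gap: 40.0
```

Request:
jog_arm(motion=[0,0.1,0,0,0,0,0,0.2,0,0,0,0,-0.01,0.25,0,0,0,0,-0.02,0.3,0,0,0,0,-0.03,0.35,0,0,0,0])

```text
time: 11.7
tcp_pos: [535.2, -99.4, 62.4]
tool_rot: [0.452, 0.543, -0.452, 0.544]
force: [1.1, -4.6, 1.8]
finger_gap: 40.3
```

Request:
jog_arm(motion=[-0.01,0.05,0,0,0,0,-0.02,0.1,0,0,0,0,-0.03,0.15,0,0,0,0,-0.04,0.2,0,0,0,0,-0.05,0.25,0,0,0,0])

```text
time: 12.2
tcp_pos: [530.0, -74.1, 61.8]
tool_rot: [0.452, 0.544, -0.452, 0.544]
force: [1.5, -3.8, 2.1]
finger_gap: 39.9
```

```bash
cat > tray.py <<'E'
from h import *
np.set_printoptions(precision=1,suppress=True)
p=capture("top");C=cloud(p)
def off(x,y): # dock coordinates of a world point
    d=np.array([x-506.8,y-106]);a=np.radians(6.7);return np.array([d@[-np.sin(a),np.cos(a)],d@[-np.cos(a),-np.sin(a)]])
k=(C[...,2]>45)&(C[...,2]<85)&(C[...,0]>450)&(C[...,0]<610)&(C[...,1]>-100)&(C[...,1]<200)
h=cv2.cvtColor(p["pixels"],cv2.COLOR_RGB2HSV).astype(int)
m=k&(h[...,2]>150)&(h[...,1]<50)&(off(0,0)[0]<1e9)
# white rack top, nearest component to the tray (not the housing)
n,l,st,ce=cv2.connectedComponentsWithStats(cv2.morphologyEx(m.astype(np.uint8),cv2.MORPH_CLOSE,np.ones((7,7))))
for i in range(1,n):
    if st[i,4]<200: continue
    q=C[(l==i)&k]; 
    e=[]
    for y in np.arange(q[:,1].min()+8,q[:,1].max()-8,6):
        r=q[abs(q[:,1]-y)<4][:,0]
        if len(r)>3 and 85<np.ptp(r)<112: e.append((y,(r.min()+r.max())/2))
    print("comp",st[i,4],"ymin/max",q[:,1].min(),q[:,1].max(),"z",np.median(q[:,2]))
    if len(e)>4:
        f=np.polyfit(*np.array(e).T,1); yc=q[:,1].max(); print(" heading deg",np.degrees(-f[0]),"front",off(np.polyval(f,yc),yc),"back",off(np.polyval(f,yc-115),yc-115),"n",len(e))
s=state();print(s["time"],s["tcp_pos"],s["force"])
E
python3 tray.py
```

```text
comp 876 ymin/max -20.20118858229622 61.43927223206032 z 55.15727246655388
 heading deg 6.422584074671453 front [-45.4  -4.7] back [-161.1   -4.1] n 10
12.25 [529.7 -73.3  61.6] [ 1.4 -2.1  2.6]
```

Request:
jog_arm(motion=[-0.01,0.05,0,0,0,0,-0.02,0.1,0,0,0,0,-0.03,0.15,0,0,0,0,-0.04,0.2,0,0,0,0,-0.045,0.24,0,0,0,-0.03])

```text
time: 12.75
tcp_pos: [525.0, -49.8, 61.4]
tool_rot: [0.458, 0.539, -0.459, 0.538]
force: [-0.9, -3.6, 2.1]
finger_gap: 40.1
```

```bash
python3 tray.py
```

```text
comp 821 ymin/max 8.272526755858529 86.87263247179013 z 55.078724410946165
 heading deg 11.61786209063852 front [-18.8   4.2] back [-135.7   -5.6] n 10
12.8 [524.8 -49.3  61.3] [ 0.3 -1.7  0.5]
```

Request:
jog_arm(motion=[0,0.03,0,0,0,-0.03,0,0.06,0,0,0,-0.06,-0.01,0.1,0,0,0,-0.06,-0.01,0.12,0,0,0,-0.06])

```text
time: 13.2
tcp_pos: [524.0, -37.9, 61.3]
tool_rot: [0.471, 0.528, -0.471, 0.527]
force: [-0.7, -2.5, 0.1]
finger_gap: 39.8
```

```bash
python3 tray.py
```

```text
comp 803 ymin/max 25.07698933791236 98.08758800028355 z 55.33527706223572
 heading deg 6.090276901512903 front [-8.3 -2.7] back [-123.9   -1.4] n 10
13.25 [524.1 -37.6  61.3] [-0.6 -1.6  0.5]
```

The tray is aligned just short of the sill: lateral error about 2 mm, heading within 1°. I'll back off the wall and press the ledge.

Request:
jog_arm(motion=[0.01,-0.1,0,0,0,0,0.017,-0.15,0,0,0,0,0.017,-0.15,-0.1,0,0,0,0.017,-0.15,-0.14,0,0,0,0.017,-0.15,-0.17,0,0,0])

```text
time: 13.75
tcp_pos: [525.6, -53.2, 43.5]
tool_rot: [0.471, 0.528, -0.471, 0.527]
force: [-0.4, -0.3, 2.2]
finger_gap: 39.9
```

Request:
jog_arm(motion=[0,0,-0.02,0,0,0,0,0,-0.04,0,0,0,0,0,-0.06,0,0,0,0,0,-0.06,0,0,0])

```text
time: 14.15
tcp_pos: [526.5, -53.6, 38.9]
tool_rot: [0.471, 0.527, -0.471, 0.528]
force: [-1.2, -3.9, 4.1]
finger_gap: 39.9
```

Request:
jog_arm(motion=[0,0,-0.01,0,0,0,0,0,-0.02,0,0,0,0,0,-0.03,0,0,0,0,0,-0.03,0,0,0])

```text
time: 14.55
tcp_pos: [526.3, -53.4, 35.6]
tool_rot: [0.471, 0.527, -0.471, 0.528]
force: [1.5, -3.3, 3.9]
finger_gap: 40.0
```

Request:
jog_arm(motion=[0,0,-0.01,0,0,0,0,0,-0.02,0,0,0,0,0,-0.03,0,0,0,0,0,-0.035,0,0,0])

```text
time: 14.95
tcp_pos: [526.1, -53.4, 32.0]
tool_rot: [0.471, 0.527, -0.471, 0.528]
force: [0.7, -3.6, 5.8]
finger_gap: 40.3
```

Request:
jog_arm(motion=[0,0,-0.01,0,0,0,0,0,-0.02,0,0,0,0,0,-0.02,0,0,0])

```text
time: 15.25
tcp_pos: [526.3, -53.4, 31.7]
tool_rot: [0.471, 0.527, -0.471, 0.528]
force: [-6.4, -2.7, 16.3]
finger_gap: 40.0
```

```bash
python3 tray.py
python3 - <<'E'
from h import *
p=capture("scene");save(p,"tip.png",(200,140,370,270),4.6)
E
```

```text
comp 899 ymin/max 8.236803941918154 86.44018228667403 z 64.75665968599503
 heading deg 6.493065865020195 front [-20.  -3.] back [-135.8   -2.5] n 11
15.3 [526.3 -53.4  31.7] [-5.8 -4.1 17.3]
```

View pics/tip.png

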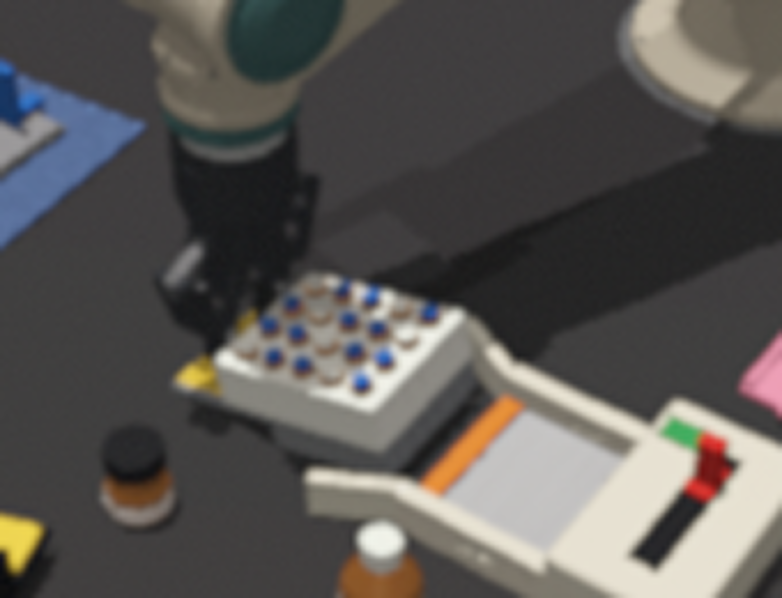

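The tray is fully tipped: ledge end on the bench, front raised, at crop pixel (410,430), just before the sill at (470,445). I'll ease the press and push forward.

Request:
jog_arm(motion=[-0.003,0.03,0.01,0,0,0,-0.007,0.06,0.01,0,0,0,-0.01,0.09,0.01,0,0,0,-0.014,0.12,0.01,0,0,0])

```text
time: 15.75
tcp_pos: [525.3, -42.0, 32.0]
tool_rot: [0.471, 0.527, -0.471, 0.528]
force: [0.2, -6.8, 7.7]
finger_gap: 40.2
```

Request:
jog_arm(motion=[-0.003,0.03,0,0,0,0,-0.007,0.06,0,0,0,0,-0.01,0.09,0,0,0,0,-0.014,0.12,0,0,0,0])

```text
time: 16.15
tcp_pos: [524.0, -30.3, 32.3]
tool_rot: [0.471, 0.526, -0.471, 0.529]
force: [0.7, -7.5, 8.8]
finger_gap: 39.8
```

```bash
python3 tray.py
```

```text
comp 819 ymin/max 33.94603679156847 108.78371548416025 z 65.4925095181427
 heading deg 6.88775850536282 front [ 2.4 -3.6] back [-113.4   -3.9] n 10
16.2 [524.  -29.9  32.3] [-0.2 -7.2  9.5]
```

Request:
jog_arm(motion=[-0.004,0.03,0,0,0,0,-0.01,0.06,0,0,0,0,-0.015,0.09,0,0,0,0,-0.02,0.12,0,0,0,0,-0.025,0.15,0,0,0,0])

```text
time: 16.7
tcp_pos: [521.6, -15.2, 32.3]
tool_rot: [0.471, 0.526, -0.471, 0.528]
force: [0.3, -7.3, 9.0]
finger_gap: 40.1
```

Request:
jog_arm(motion=[0,0,0.03,0,0,0,0,0,0.06,0,0,0,0,0,0.1,0,0,0])

```text
time: 17.0
tcp_pos: [519.9, -13.8, 40.4]
tool_rot: [0.471, 0.528, -0.471, 0.527]
force: [-0.8, -0.2, 0.1]
finger_gap: 40.5
```

```bash
python3 tray.py
```

```text
comp 801 ymin/max 53.44013724782651 126.15507560404951 z 64.82996585244427
 heading deg 5.553357104969348 front [19.8 -4.3] back [-95.7  -1.9] n 10
17.05 [520.5 -14.   41.3] [-0.1  0.6  1.3]
```

Request:
jog_arm(motion=[0.005,-0.05,0,0,0,0,0.007,-0.06,0.12,0,0,0,0.007,-0.06,0.25,0,0,0,0,0,0.25,0,0,0,-0.01,0.06,0.25,0,0,0])

```text
time: 17.55
tcp_pos: [520.1, -7.9, 66.9]
tool_rot: [0.471, 0.527, -0.471, 0.528]
force: [0.3, -0.2, -0.0]
finger_gap: 40.1
```

Request:
jog_arm(motion=[-0.006,0.05,0,0,0,0,-0.012,0.1,0,0,0,0,-0.018,0.15,0,0,0,0,-0.024,0.2,0,0,0,0,-0.03,0.24,0,0,0,0])

```text
time: 18.05
tcp_pos: [517.3, 14.5, 66.9]
tool_rot: [0.47, 0.526, -0.472, 0.529]
force: [-1.1, -11.4, 7.8]
finger_gap: 40.2
```

```bash
python3 tray.py
```

```text
comp 632 ymin/max 89.61726093382987 145.2419336546629 z 71.48183353287254
 heading deg 5.202089809513274 front [38.9 -4.8] back [-76.5  -1.7] n 7
18.1 [517.2  15.   67. ] [-1.  -8.   6.4]
```

Run:
```python
from h import *
np.set_printoptions(precision=3,suppress=True)
p=capture("top");C=cloud(p);k=(C[...,2]>58)&(C[...,2]<90)&(C[...,0]>455)&(C[...,0]<572)&(C[...,1]>70)&(C[...,1]<160)
q=C[k];A=np.c_[q[:,:2]-[510,110],np.ones(len(q))];print(np.linalg.lstsq(A,q[:,2],rcond=None)[0])
p=capture("scene");save(p,"tip2.png",(200,130,370,260),4.6)
```

```text
[-0.013  0.136 70.411]
```

View pics/tip2.png

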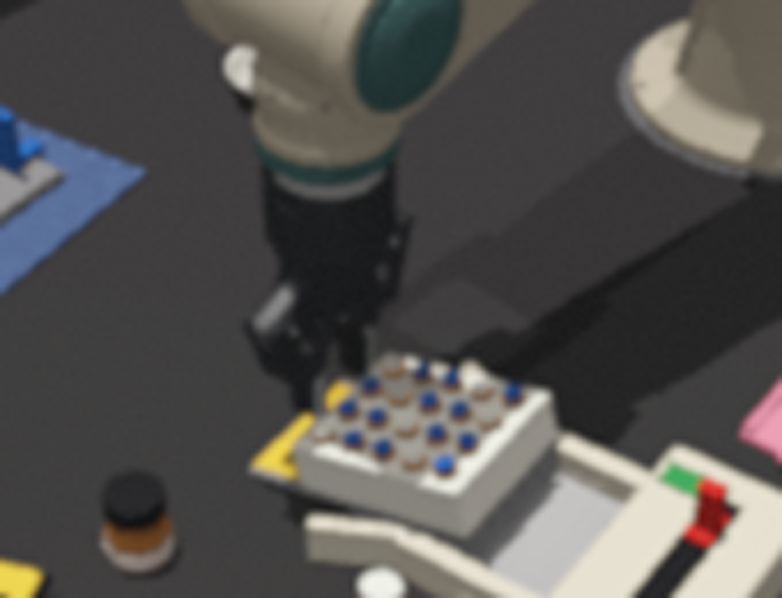

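Pitch is 0.136 rad and falling; the tray is levelling over the sill. I'll go on pushing, with the fingers rising along with the wall.

Request:
jog_arm(motion=[-0.008,0.04,0.03,0,0,0.01,-0.014,0.08,0.06,0,0,0.02,-0.02,0.12,0.08,0,0,0.02,-0.025,0.16,0.1,0,0,0.02,-0.03,0.2,0.1,0,0,0.02])

```text
time: 18.7
tcp_pos: [514.6, 34.9, 77.2]
tool_rot: [0.467, 0.53, -0.467, 0.532]
force: [1.6, -8.2, 6.9]
finger_gap: 40.4
```

```bash
cat >> tray.py <<'E'
k=(C[...,2]>55)&(C[...,2]<90)&(C[...,0]>455)&(C[...,0]<572)&(C[...,1]>s["tcp_pos"][1]+55)&(C[...,1]<s["tcp_pos"][1]+120)
q=C[k];A=np.c_[q[:,:2]-[510,110],np.ones(len(q))];print("plane",(np.linalg.lstsq(A,q[:,2],rcond=None)[0]*[1000,1000,1]))
E
python3 tray.py
```

```text
comp 594 ymin/max 114.3659878055637 168.2577187433265 z 72.58498765799641
 heading deg 2.3710089080933834 front [62.1 -5. ] back [-52.7   3.6] n 7
18.75 [514.5  35.4  77.2] [ 0.9 -5.7  4.9]
plane [ -2.9 124.8  69.8]
```

Request:
jog_arm(motion=[0,0,0.02,0,0,0,0,-0.01,0.04,0,0,0,0,-0.02,0.06,0,0,0,0.005,-0.04,0.06,0,0,0])

```text
time: 19.15
tcp_pos: [514.0, 32.0, 81.9]
tool_rot: [0.467, 0.532, -0.467, 0.531]
force: [0.3, -0.2, 0.1]
finger_gap: 40.5
```

```bash
python3 tray.py
```

```text
comp 751 ymin/max 111.4547355543911 176.26118930791046 z 66.61974390751959
 heading deg 6.680864863090044 front [70.4 -2.6] back [-45.3  -2.5] n 9
19.2 [514.1  31.6  81.9] [-0.2  0.1 -0.2]
plane [  0.5 -34.8  68.3]
```

The tray has levelled by itself with heading 6.7°. I'll lower the fingers to mid-wall and push it home.

Request:
jog_arm(motion=[0,0,-0.07,0,0,0,0,0,-0.13,0,0,0,-0.006,0.05,-0.13,0,0,0,-0.012,0.1,-0.13,0,0,0,-0.018,0.15,-0.13,0,0,0])

```text
time: 19.7
tcp_pos: [512.7, 46.8, 69.4]
tool_rot: [0.467, 0.531, -0.467, 0.532]
force: [-0.2, -3.3, 2.2]
finger_gap: 40.3
```

Request:
jog_arm(motion=[-0.005,0.04,0,0,0,0,-0.01,0.08,0,0,0,0,-0.015,0.12,0,0,0,0,-0.018,0.15,0,0,0,0])

```text
time: 20.1
tcp_pos: [510.4, 62.0, 68.8]
tool_rot: [0.467, 0.531, -0.467, 0.531]
force: [0.9, -2.2, -1.1]
finger_gap: 39.7
```

```bash
python3 tray.py
```

```text
comp 571 ymin/max 145.1123448661806 198.7927126633498 z 64.14088003431675
 heading deg 2.9463063504240607 front [93.  -4.1] back [-22.    3.5] n 6
20.15 [510.4  62.5  68.8] [ 0.7 -0.7  0.2]
plane [  4.6 -77.8  70. ]
```

Request:
jog_arm(motion=[-0.003,0.02,0,0,0,0,-0.006,0.04,0,0,0,0,-0.009,0.06,0,0,0,0,-0.01,0.08,0,0,0,0,-0.01,0.08,0,0,0,0])

```text
time: 20.65
tcp_pos: [509.7, 70.0, 69.2]
tool_rot: [0.467, 0.531, -0.467, 0.531]
force: [-0.9, 0.2, -1.1]
finger_gap: 40.3
```

```bash
python3 tray.py
```

```text
comp 518 ymin/max 153.53510704287532 199.44316150825264 z 64.27321578251667
20.7 [509.7  70.   69.2] [ 0.5  0.5 -0.3]
plane [  2.9 -68.7  70.3]
```

Request:
jog_arm(motion=[-0.002,0.02,0,0,0,0,-0.004,0.04,0,0,0,0,-0.004,0.04,0,0,0,0])

```text
time: 21.0
tcp_pos: [509.3, 73.9, 69.1]
tool_rot: [0.467, 0.531, -0.467, 0.531]
force: [-0.4, -0.5, -0.9]
finger_gap: 40.3
```

```bash
sed -i 's/<200)$/<206)/' tray.py; python3 tray.py
python3 - <<'E'
from h import *
p=capture("scene");C=cloud(p)
save(p,"home.png",(220,140,400,275),4.4)
h=cv2.cvtColor(p["pixels"],cv2.COLOR_RGB2HSV).astype(int)
m=(h[...,0]>20)&(h[...,0]<33)&(h[...,1]>120)&(C[...,2]>5)&(C[...,2]<50)&(C[...,1]<110)&(C[...,1]>20)
q=C[m];print(len(q),np.percentile(q,[5,50,95],axis=0).round(1))
E
```

```text
comp 526 ymin/max 157.0202125498522 205.9790134554393 z 63.89957885303238
 heading deg 8.413061979341958 front [100.4  -2.4] back [-15.8  -5.8] n 5
21.05 [509.3  73.9  69.1] [ 0.2 -0.9 -0.4]
plane [  -0.5 -103.9   72.7]
119 [[486.   42.7  36. ]
 [539.5  56.9  38.1]
 [556.1  75.5  40.2]]
```

View pics/home.png

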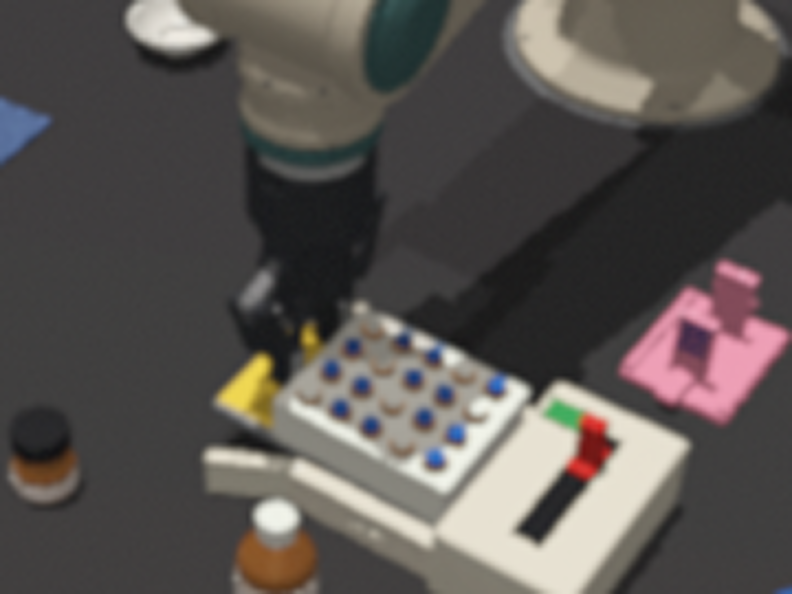

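The heel still rides on the sill: the ledge reads 38 mm, and home would be 31. I'll push a few millimetres more.

Request:
jog_arm(motion=[-0.002,0.015,0,0,0,0,-0.003,0.03,0,0,0,0,-0.003,0.03,0,0,0,0])

```text
time: 21.4
tcp_pos: [508.9, 76.8, 69.1]
tool_rot: [0.467, 0.531, -0.467, 0.531]
force: [-0.2, -1.1, -0.6]
finger_gap: 40.4
```

```bash
cat > ledge.py <<'E'
from h import *
p=capture("scene");C=cloud(p);s=state()
h=cv2.cvtColor(p["pixels"],cv2.COLOR_RGB2HSV).astype(int)
m=(h[...,0]>20)&(h[...,0]<33)&(h[...,1]>120)&(C[...,2]>5)&(C[...,2]<50)&(C[...,1]<110)&(C[...,1]>20)
q=C[m];print(len(q),np.percentile(q,[2,50,98],axis=0).round(1))
m=(C[...,2]>46)&(C[...,2]<75)&(C[...,0]>455)&(C[...,0]<565)&(C[...,1]>s["tcp_pos"][1]+50)&(C[...,1]<200)
for y in (130,150,170,190): print(y,np.percentile(C[m&(abs(C[...,1]-y)<6)][:,2],[20,90]).round(1))
print(s["time"],s["tcp_pos"],s["force"])
E
python3 ledge.py
```

```text
116 [[482.8  45.2  35. ]
 [539.7  60.2  37.9]
 [557.   80.7  41.4]]
130 [65.1 73.4]
150 [63.9 73.7]
170 [62.6 72.6]
190 [62.1 72.5]
21.45 [508.9462611   76.81815501  69.09000476] [ 0.70614138 -0.88769458 -0.14882723]
```

Request:
jog_arm(motion=[-0.002,0.015,0,0,0,0,-0.003,0.03,0,0,0,0,-0.003,0.03,0,0,0,0])

```text
time: 21.75
tcp_pos: [508.5, 79.2, 69.1]
tool_rot: [0.466, 0.531, -0.467, 0.531]
force: [-0.6, -4.6, -0.2]
finger_gap: 39.6
```

```bash
python3 ledge.py
```

```text
128 [[475.   46.2  28. ]
 [537.1  60.9  30.8]
 [558.5  82.4  34.2]]
130 [61.3 69.9]
150 [61.5 71.2]
170 [61.7 70.5]
190 [61.3 71.4]
21.8 [508.5567986   79.17148415  69.1053032 ] [ 0.21293432 -5.33524637  0.02476019]
```

The tray is home: ledge down at 31 mm, rack level, and stop contact felt. I'll back off and go to the lock.

Request:
jog_arm(motion=[0.01,-0.08,0,0,0,0,0.02,-0.15,0.1,0,0,0,0.02,-0.15,0.4,0,0,0,0.02,-0.15,0.8,0,0,0])

```text
time: 22.2
tcp_pos: [509.8, 64.2, 149.1]
tool_rot: [0.466, 0.532, -0.468, 0.53]
force: [0.8, -0.9, 0.9]
finger_gap: 39.9
```

Request:
jog_arm(motion=[-0.24,0.33,0,0,0,0,-0.48,0.66,0,0,0,0,-0.72,1.0,0,0,0,-0.02], grip=0)

```text
time: 22.5
tcp_pos: [438.2, 165.3, 150.4]
tool_rot: [0.472, 0.527, -0.471, 0.527]
force: [0.6, -0.2, -0.5]
finger_gap: 0.1
```

Request:
jog_arm(motion=[0,0.3,0,0,0,0,0,0.6,0,0,0,0,0,0.9,0,0,0,0,0,0.9,0,0,0,0])

```text
time: 22.9
tcp_pos: [438.6, 257.3, 150.1]
tool_rot: [0.471, 0.528, -0.469, 0.528]
force: [0.5, 0.1, 0.0]
finger_gap: -0.2
```

Run:
```python
exec(open('m.py').read().replace('tray~','t').replace('c0[1],130','c0[1],160'))
print(state()["tcp_pos"],state()["time"])
for n in P:
    d=tip_of(P[n],"lock_top"); print(n,[(x["p"],world(P[n],x["position"],91)) for x in d[:2]])
```

```text
scene cover~ [516.1 185.6  64.3]
orange 0
redfin 51 c [467.  258.3] sz [ 9.8 19. ] ang 81.3 z med/max 76.1 91.0 mean [469.9 258.7  75.9]
housing 1755 c [532.  209.9] sz [213.5 232.1] ang 20.2 z med/max 54.6 61.7 mean [509.6 233.1  55. ]
t [501.8 -53.7   0.9]
ledge 67 c [505.1  50.1] sz [68.7 13.7] ang 6.4 z med/max 30.8 33.5 mean [502.1  48.8  30.7]
traytop 0
mat~ [ 509.4 -341.6    9.9]
mat 1205 c [ 497.1 -358. ] sz [184.7 178.2] ang 9.5 z med/max 4.2 57.2 mean [ 510.  -342.6    9.4]
top cover~ [495.5 160.1  59. ]
orange 7 c [459.2 107.6] sz [ 3.1 11.6] ang 4.1 z med/max 9.0 12.6 mean [459.1 108.1   9.7]
redfin 0
housing 1147 c [539.1 183.1] sz [227.2 178.5] ang 7.2 z med/max 57.7 61.8 mean [507.2 186.4  57.1]
t [537.  -21.9   2.4]
ledge 376 c [516.5  65.8] sz [87.3 38.2] ang 7.2 z med/max 30.3 35.1 mean [517.5  64.9  30.3]
traytop 6 c [644.8 -13.4] sz [14.1  3. ] ang 79.2 z med/max 48.8 53.8 mean [644.7 -14.4  50.3]
mat~ [ 500.4 -349.6   12.6]
mat 2615 c [ 503.7 -354. ] sz [172. 173.] ang 9.9 z med/max 3.2 32.5 mean [ 501.3 -353.     5.1]
[438.8 254.8 149.7] 23.0
scene [(0.68, array([468.6, 254.5,  91. ]))]
top []
```

Request:
jog_arm(motion=[0,0,-0.25,0,0,0,0,0,-0.5,0,0,0,0,0,-0.5,0,0,0])

```text
time: 23.4
tcp_pos: [437.1, 252.8, 95.9]
tool_rot: [0.469, 0.528, -0.473, 0.526]
force: [-0.1, -0.3, -0.1]
finger_gap: 0.2
```

Request:
jog_arm(motion=[0.1,0.012,0,0,0,0,0.2,0.023,0,0,0,0,0.28,0.033,0,0,0,0,0.36,0.042,0,0,0,0,0.44,0.051,0,0,0,0])

```text
time: 23.9
tcp_pos: [483.8, 260.0, 99.8]
tool_rot: [0.471, 0.527, -0.471, 0.528]
force: [-1.6, 0.2, 1.4]
finger_gap: -0.0
```

Request:
jog_arm(motion=[0.04,0.005,0,0,0,0,0.08,0.01,0,0,0,0,0.11,0.013,0,0,0,0,0.14,0.016,0,0,0,0])

```text
time: 24.3
tcp_pos: [495.3, 261.4, 99.0]
tool_rot: [0.47, 0.529, -0.472, 0.527]
force: [-18.5, -2.8, 10.5]
finger_gap: -0.2
```

The lock has reached its stop: about 18 N at the end, against 2 N of friction while sliding. I'll back off and check.

Request:
jog_arm(motion=[-0.1,0,0,0,0,0,-0.2,0,0.1,0,0,0,-0.25,0,0.5,0,0,0,-0.3,0,0.9,0,0,0])

```text
time: 24.7
tcp_pos: [465.7, 261.1, 189.3]
tool_rot: [0.47, 0.528, -0.471, 0.527]
force: [1.2, 0.9, -0.1]
finger_gap: -0.1
```

Request:
jog_arm(motion=[-0.3,-0.3,0.1,0,0,0,-0.6,-0.6,0.2,0,0,0,-0.7,-0.9,0.3,0,0,0,-0.7,-0.9,0.3,0,0,0])

```text
time: 25.1
tcp_pos: [396.3, 169.6, 221.0]
tool_rot: [0.473, 0.526, -0.47, 0.528]
force: [-1.1, 0.5, 0.6]
finger_gap: -0.2
```

```bash
python3 - <<'E'
exec(open('m.py').read())
for n in P:
    d=tip_of(P[n],"lock_top"); print(n,[(x["p"],world(P[n],x["position"],91)) for x in d[:2]])
save(P["scene"],"e.png",s=1.4)
save(P["top"],"f.png",(170,150,480,290),2.5)
print(state()["time"],state()["force"])
E
python3 ledge.py
```

```text
scene cover~ [515.4 185.1  63.4]
orange 0
redfin 59 c [518.8 263.5] sz [18.3 10.8] ang 3.1 z med/max 79.4 92.7 mean [517.7 264.3  77.9]
housing 1762 c [496.7 194.3] sz [152.6 211.4] ang 6.2 z med/max 54.6 61.8 mean [507.5 233.2  55. ]
tray~ [503.4 -52.    3. ]
ledge 76 c [506.2  51.3] sz [68.8 15.2] ang 6.5 z med/max 31.1 33.7 mean [502.6  50.   31.1]
traytop 0
mat~ [ 509.3 -341.8    9.7]
mat 1204 c [ 496.4 -357.2] sz [184.2 178.5] ang 10.4 z med/max 4.2 57.4 mean [ 509.9 -342.7    9.3]
top cover~ [431.8 117.  508.1]
orange 7 c [459.  107.4] sz [ 3.4 11.7] ang 1.2 z med/max 11.1 16.0 mean [458.9 108.   11.7]
redfin 0
housing 342 c [504.2 152. ] sz [100.3 125.8] ang 7.2 z med/max 60.2 61.9 mean [515.9 130.4  59.8]
tray~ [537.5 -22.   -0.6]
ledge 372 c [517.   65.8] sz [88.4 38.2] ang 7.3 z med/max 30.4 35.0 mean [517.4  64.8  30.4]
traytop 7 c [643.5 -13.3] sz [14.2  3.2] ang 85.7 z med/max 51.0 52.1 mean [643.8 -12.8  51. ]
mat~ [ 501.1 -351.2    7.1]
mat 2613 c [ 503.6 -354.6] sz [171.8 172.2] ang 10.0 z med/max 3.2 29.5 mean [ 501.3 -353.     5. ]
scene [(0.42, array([505.1, 255.4,
[... 368 characters left out ...]
                                 ~~~~~~~~~~~~~^^^^^^^^^^^^^^^^^^^^^^^^^^^^^^^^^^^^^^^
    return _quantile_unchecked(
        a, q, axis, out, overwrite_input, method, keepdims, weights)
    return _ureduce(a,
                    func=_quantile_ureduce_func,
    ...<5 lines>...
                    overwrite_input=overwrite_input,
                    method=method)
    r = func(a, **kwargs)
    result = _quantile(arr,
                       quantiles=q,
    ...<2 lines>...
                       out=out,
                       weights=wgt)
    slices_having_nans = np.isnan(arr[-1, ...])
                                  ~~~^^^^^^^^^
IndexError: index -1 is out of bounds for axis 0 with size 0
```

View pics/f.png

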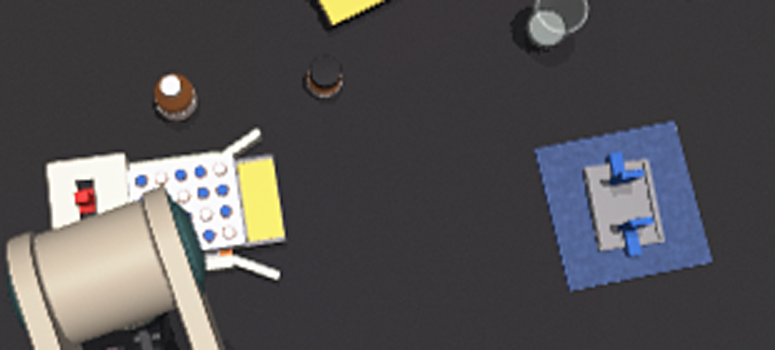

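View pics/e.png

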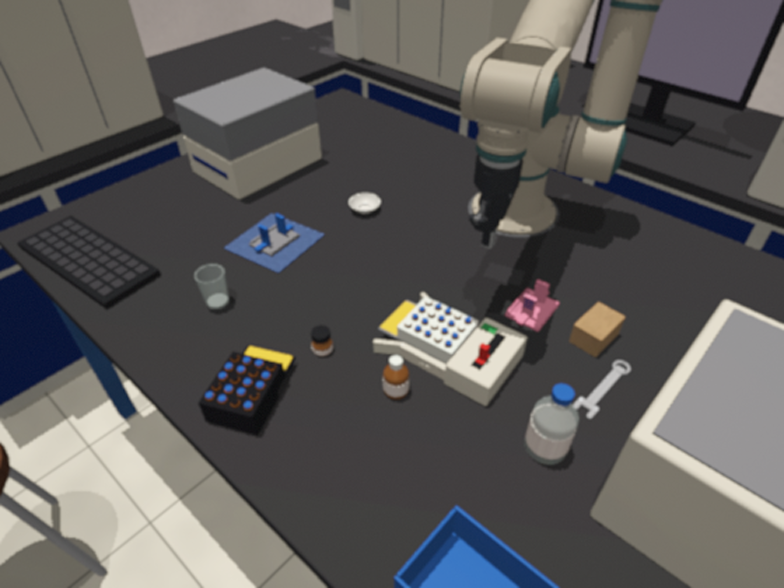

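The final state looks right: tray in the dock, lock across, cover on the mat, bystanders unmoved. To rule out a jam rather than the true stop, I'll press the lock once more at a slightly higher contact point.

Request:
jog_arm(motion=[0.3,0.3,-0.1,0,0,0,0.6,0.6,-0.2,0,0,0,0.7,0.9,-0.3,0,0,0,0.7,0.9,-0.3,0,0,0])

```text
time: 25.75
tcp_pos: [466.5, 264.2, 185.4]
tool_rot: [0.468, 0.529, -0.472, 0.527]
force: [0.1, -0.1, -1.0]
finger_gap: -0.3
```

Request:
jog_arm(motion=[0,0,-0.3,0,0,0,0,0,-0.6,0,0,0,0,0,-0.85,0,0,0,0,0,-0.85,0,0,0])

```text
time: 26.15
tcp_pos: [464.5, 260.5, 99.9]
tool_rot: [0.468, 0.529, -0.473, 0.527]
force: [-0.7, -0.1, -0.4]
finger_gap: -0.3
```

Request:
jog_arm(motion=[0.1,0.012,0,0,0,0,0.2,0.024,0,0,0,0,0.25,0.03,0,0,0,0,0.28,0.034,0,0,0,0])

```text
time: 26.55
tcp_pos: [495.8, 265.0, 105.2]
tool_rot: [0.472, 0.527, -0.47, 0.528]
force: [-4.3, -0.4, 3.5]
finger_gap: 0.1
```

Request:
jog_arm(motion=[0.01,0.001,0,0,0,0,0.02,0.002,0,0,0,0,0.025,0.003,0,0,0,0])

```text
time: 26.85
tcp_pos: [496.4, 265.1, 105.1]
tool_rot: [0.47, 0.528, -0.471, 0.527]
force: [-10.4, -2.8, 8.9]
finger_gap: -0.3
```

Request:
jog_arm(motion=[-0.1,0,0,0,0,0,-0.2,0,0.2,0,0,0,-0.25,0,0.6,0,0,0,-0.3,0,0.9,0,0,0,-0.3,0,0.9,0,0,0])

```text
time: 27.35
tcp_pos: [468.3, 266.1, 199.7]
tool_rot: [0.474, 0.526, -0.468, 0.529]
force: [0.1, 0.4, -0.1]
finger_gap: -0.3
```

Run:
```python
exec(open('m.py').read())
print(state()["time"],sign_off())
```

```text
scene cover~ [515.2 185.   63.2]
orange 0
redfin 59 c [515.  263.5] sz [22.1 10.4] ang 6.6 z med/max 79.2 91.3 mean [517.1 264.5  77.8]
housing 1667 c [496.7 194.1] sz [151.8 212. ] ang 6.0 z med/max 54.6 61.8 mean [511.6 230.6  55. ]
tray~ [500.3 -55.4  -1.3]
ledge 59 c [502.9  48.5] sz [64.1 12.5] ang 3.3 z med/max 30.5 33.6 mean [499.9  48.2  30.8]
traytop 0
mat~ [ 509.1 -342.     9.6]
mat 1209 c [ 498.4 -360.4] sz [183.1 184.3] ang 9.1 z med/max 4.1 57.4 mean [ 509.7 -342.6    9.3]
top cover~ [494.9 159.7  63.4]
orange 7 c [459.3 107.7] sz [ 3.1 11.8] ang 11.0 z med/max 10.5 12.8 mean [459.1 108.   10.1]
redfin 7 c [519.2 253.1] sz [15.3  2.7] ang 21.5 z med/max 64.9 84.5 mean [518.2 252.8  70.3]
housing 1183 c [497.3 185.5] sz [147.  196.5] ang 4.4 z med/max 56.7 61.8 mean [504.5 193.5  56.7]
tray~ [538.1 -22.2  -4.3]
ledge 372 c [516.6  65.8] sz [87.4 38.2] ang 7.1 z med/max 30.3 34.9 mean [517.6  64.7  30.2]
traytop 11 c [645. -12.] sz [22.7  4.5] ang 82.9 z med/max 51.0 55.5 mean [644.4 -13.5  51.4]
mat~ [ 501.  -350.9    8.3]
mat 2615 c [ 503.5 -354.4] sz [171.9 171.5] ang 9.8 z med/max 3.3 29.5 mean [ 501.2 -352.9    5.1]
the job is handed in; nothing more can be done
27.45 None
```

The tray is loaded and locked in the dock, and I handed the job in at about 27.5 s of the 58 s allowed.

- **Cover:** I squeezed the tabs, lifted the cover straight out and laid it on the blue mat. The pictures show it flat, tabs up and in the middle.
- **Tray:** I first slid it flat towards the sill with the fingers on its rear wall to line it up. Then I tipped it by the ledge and pushed it over the sill until it dropped in behind. The ledge now reads about 31 mm high, which is what home should give, and I felt it touch the stop as it dropped.
- **Lock:** I pushed it across until it stopped hard, with about 18 N on the fingers against about 2 N while sliding. A second push stopped at almost the same place. The cameras put the lock's travel at 48 to 52 mm (50 mm is full).
- **Other things:** nothing else looks moved in the last pictures.

**Disagreements:**
- The camera estimate of the dock's centre line differed by about 3 mm between the sill and the rails. I went by the rails.
- While going over the sill the tray hung on finger friction, nose up by about 0.13 rad. I backed off, and it levelled by itself.
- One last rack-height readout failed because the arm was above the tray. The ledge readings still agreed with home.

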